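Load the drying station with tongs and start its timer

ROBOT

A 6-joint arm with a two-finger parallel gripper is mounted at the origin on the work surface. World frame = base frame: x ahead of the robot, y to its left, z up, the work surface at z = 0. Lengths are in mm, angles in rad, forces in N, time in s.
With the tool pointing down it reaches from about 350 to 775 mm from the base axis. Payload 7.3 kg.
Tool frame: the origin (TCP) lies at the centre of the arm's flange, where the gripper is bolted on; the fingertips stand 178 mm ahead of it and the grasp point (between the pads) lies 159 mm ahead of it; z points along the fingers, y is the direction in which the jaws open and shut (so a half turn about z gives the same grasp; the last joint's range is limited). The gripper opens to 92 mm and grips with 3 to 60 N. Pads are 19 mm wide; open, the fingers measure 130 mm over their backs; the gripper's body (75 mm by 190 mm) begins 47 mm behind the grasp point.
Start: joints at [-1.445, 0.342, 1.524, -0, 1.275, -0.146], TCP at [140.964, -505.724, 404.741] pointing down, gripper open.
Joint ranges: [-2.53, 2.53], [-0.77, 2.02], [0.04, 2.7], [-1, 4.14], [0.28, 2.66], [-3.11, 3.11]. Speed limits (rad/s): [2.57, 2.57, 3.14, 3.14, 3.14, 3.14].

INTERFACE

Orientations are given as [roll, pitch, yaw] about the fixed x, y, z axes, in that order (R = Rz(yaw) Ry(pitch) Rx(roll)).
In Python, from plant import get_obs, capture, close_job gives the robot as it stands. The module is installed in compiled form; this text tells all that it offers.
- The arm moves only by the shell command python3 -m pendant 'ROWS'. ROWS is JSON, a list of rows, each a list of 3 entries, a list of its own where there are three numbers: the shift along the tool's x, y, z in m, then the turn, a rotation vector about the tool's x, y, z in rad, then the finger opening in m, from 0 to 0.0918. In form: [[[tx, ty, tz], [wx, wy, wz], fingers], ...]. A call has 1 to 10 rows; each row is the pose to reach, as a shift and turn from the pose commanded when the call began, along the tool's axes at that moment; what a row does not reach only later rows make up. A row lasts 1/12 s, in which the tool goes at most 41.7 mm and 7.16 degrees, less where a joint would pass 70% of its speed; a pose out of reach is approached as far as the arm can. A call with a gripper value outside its range is refused whole. The fingers move at their own pace and stop on an object; the grip force is fixed at half the most. Time passes only in rows, so rows that repeat a pose let the fingers close. It gives the time, the measured TCP pose, the force and the opening at its end, in the units of the state.
- get_obs(): the state, without advancing time (a new reading comes with each control period).
- capture(name): name is "side" or "top"; returns a dict with "color" (420x560x3 uint8, red, green, blue), "mtx" (3x3 intrinsics, pixels), "rvec" (rotation vector, rad) and "tvec" (3), from world to camera coordinates, as OpenCV has them. Camera axes: x right, y down, z forward; pixel columns grow to the right and rows downward; lengths in mm; the calibration is good to about 2 mm. A picture is of the moment at which its call begins. There is no depth.
- close_job(): hands the job in, once; it reports no verdict.
The state is a dict: "time": time; "joint_positions": joint angles; "dq": joint speeds; "tau": joint torques, N m; "tool_pos": TCP position; "tcp_rot": TCP orientation; "contact_force": force on the tool from outside, world axes, zero at the start; "moment": the same for the moment, N m; "grip_width": finger opening in mm.
Only numpy, scipy, OpenCV 4.12 (cv2) and the standard library are available. Lean on these libraries where they do the work, as an engineer would, in place of code of your own. Each camera call takes 0.05 s, during which the arm holds its last target. There are 200 camera calls.

TASK

Take the tongs from their stand and use them, never the fingers, to move every freshly degreased heat sink on the bench into the tray of the drying station, where each must lie flat on the tray floor with its fins up, none on top of another. When all are in, hang the tongs back on their stand as you found them, and then turn the timer dial to the two-dot mark and let go. Leave the solder reel, the needle bottle, the screwdriver and the small bowl where they are.

Things in the scene. Friction and masses are not known exactly. Their poses are not given: they have to be found in the camera images.
- tongs_grip (a point): Spring tongs, 106 mm tall, hanging jaws down on the stand: point midway between their two grey grip plates, 75 mm above the jaw tips. z up along the tongs, y the line along which they close, x along the crossbar. Each plate: 30 mm wide (x), 32 mm high centred here, outer faces 66 mm apart at rest. Squeezing them along y slides both arms in parallel, by up to 20 mm each. Half-turn symmetric.
- stand_rest (a point): Fixed fork stand: where tongs_grip lies when the tongs hang home, 93 mm above the bench. Two posts 18 mm thick stand 43 mm to either side along this frame's x, 30 mm wide in y, tops 110 mm above the bench; the crossbar's ends rest on the tops between end lips 8 mm high, with 6 mm of play at each end. Either way round is right. Foot 130 x 70 x 8 mm.
- tray_in (a point): Centre of the tray floor of the white drying station (fixed, 190 x 310 mm, plinth 30 mm high). The tray is the walled area, inside 160 mm along x and 200 mm along y, walls 5 mm thick and 25 mm high above the floor, floor 30 mm above the bench with a pattern of bars flush with it. z up.
- dial (a joint): Timer dial of the drying station, rad: grows as it turns clockwise seen from above; four click positions 0.6 rad apart: 0 at the bar mark (off), 0.6 one dot, 1.2 two dots, 1.8 three dots (end stop). The black dots are printed on the white top 49 mm from the axis. It clicks towards the nearest position when let go; turning needs under 0.15 N m. It starts at or near one of the first two positions.
- dial_grip (a point): Grip of the dial: the point on its turning axis at the height to grip, 67 mm above the bench. The grip is an upright bar 53 mm long, 14 mm wide, its top 74 mm and its foot 44 mm above the bench, on a disc of 56 mm diameter; this frame turns with the dial, x along the bar, so the flat sides face +y and -y; the white pointer line is on the -x half. z up.
- dial_base: Fixed round base disc under the dial, 80 mm across and 6 mm high, its origin on the dial's axis 30 mm above the bench. The white pointer line on the grip bar points along this frame's -x at dial 0.
- tongs: The tongs as a whole, 80 g; origin between the jaw tips, 75 mm below tongs_grip, same axes. A black bridge (30 x 28 mm in plan) spans the arms from 17 to 31 mm above tongs_grip (their top). A steel crossbar 92 mm long (x), 12 mm wide, 7 mm high goes through it, its underside 17 mm above tongs_grip; its ends rest on the stand.
- sink1_mid (a point): Centre of a finned aluminium heat sink, 60 (x) x 28 (y) x 18 mm (z, fins up), 35 to 70 g, the centre 9 mm above what it lies on. Take it with the tongs across its 28 mm width (y). May be absent.
- sink1: The same heat sink as sink1_mid; origin at the centre of its underside, same axes.
- sink2_mid (a point): Centre of a finned aluminium heat sink, 60 (x) x 28 (y) x 18 mm (z, fins up), 35 to 70 g, the centre 9 mm above what it lies on. Take it with the tongs across its 28 mm width (y). May be absent.
- sink2: The same heat sink as sink2_mid; origin at the centre of its underside, same axes.
- sink3_mid (a point): Centre of a finned aluminium heat sink, 60 (x) x 28 (y) x 18 mm (z, fins up), 35 to 70 g, the centre 9 mm above what it lies on. Take it with the tongs across its 28 mm width (y). May be absent.
- sink3: The same heat sink as sink3_mid; origin at the centre of its underside, same axes.
- sink4_mid (a point): Centre of a finned aluminium heat sink, 60 (x) x 28 (y) x 18 mm (z, fins up), 35 to 70 g, the centre 9 mm above what it lies on. Take it with the tongs across its 28 mm width (y). May be absent.
- sink4: The same heat sink as sink4_mid; origin at the centre of its underside, same axes.
- sink5_mid (a point): Centre of a finned aluminium heat sink, 60 (x) x 28 (y) x 18 mm (z, fins up), 35 to 70 g, the centre 9 mm above what it lies on. Take it with the tongs across its 28 mm width (y). May be absent.
- sink5: The same heat sink as sink5_mid; origin at the centre of its underside, same axes.
- tongs_tip (a point): Point midway between the tips of the tongs' rubber jaw pads, at their lower end. Pads: 18 mm along x, 22 mm high, 5 mm thick, inner faces 50 mm apart at rest. Jaw gap = distance over the grip plates less 16 mm, so plates squeezed to 60 mm carry the tongs with jaws 44 mm open. The spring pushes about 4 N on each plate at rest, 7 N after 12 mm of each arm's travel, and reopens the jaws.
- spool: Bystander: grey solder reel standing on end, 48 mm across, 32 mm high, among the heat sinks; origin under its centre.
- flux: Bystander: clear needle bottle, 38 mm across, 110 mm high with its needle; origin under its centre.
- driver: Bystander: screwdriver lying on the bench, 150 mm long; origin under its middle.
- dish: Bystander: small steel bowl, 70 mm across, 22 mm high; origin under its centre.
Mind the look-alikes: they are no part of the job. Leave any green or pink look-alike of the sink5 alone.

How it is judged:
By the outcome, as a careful person would: the job done as asked, in the order asked, and still so for the second after the job is handed in, with the robot touching nothing.
Of sink1, sink2, sink3, sink4, sink5 only 3 to 5 are there at a start; the rules pass over those that are not, and their reading is None.
At some moment in a run one of sink1, sink2, sink3, sink4, sink5 may be knocked a few centimetres aside while the robot is not near it.
It also fails if it takes over 210 s, if anything falls off the work surface, if the arm or the gripper's body presses on something with over 40 N, if the wrist force passes 120 N, or if a joint passes its speed limit or range.

## Working session

There is one attempt and no reset: what is moved stays moved. The work goes in short steps, Python scripts to look and compute and a shell command to move; the robot and the scene stay as the last step left them, time stands still between calls to the robot, and variables do not carry over. Pictures are saved under pics/ and viewed, about 12 in all and at most 16, crops included, and the job is handed in when it is done.

```bash
mkdir -p pics; cat > h.py <<'E'
import numpy as np, cv2
from plant import get_obs, capture, close_job
def snap(cam, fn, crop=None, scale=1):
    c=capture(cam); im=c["color"][:,:,::-1].copy()
    if crop: x0,y0,x1,y1=crop; im=im[y0:y1,x0:x1]
    if scale!=1: im=cv2.resize(im,None,fx=scale,fy=scale,interpolation=cv2.INTER_CUBIC)
    cv2.imwrite("pics/"+fn,im); return c
def unproj(c,uv,z):
    R,_=cv2.Rodrigues(np.array(c["rvec"],float)); t=np.array(c["tvec"],float).ravel()
    d=R.T@np.linalg.inv(c["mtx"])@np.array([uv[0],uv[1],1.0]); o=-R.T@t
    return o+d*(z-o[2])/d[2]
def proj(c,P):
    return cv2.projectPoints(np.array(P,float).reshape(-1,1,3),np.array(c["rvec"],float),np.array(c["tvec"],float),np.array(c["mtx"],float),None)[0].reshape(-1,2)
E
python3 - <<'E'
from h import *
for n in("top","side"):
    c=snap(n,n+"0.png",scale=1.4); R=cv2.Rodrigues(np.array(c["rvec"],float))[0]
    print(n,(-R.T@np.array(c["tvec"],float).ravel()).round(),np.array(c["mtx"]).round(1).tolist(),R.round(2).tolist())
print(get_obs())
E
```

```text
top [449. -57. 973.] [[470.9, 0.0, 279.6], [0.0, 470.9, 217.5], [0.0, 0.0, 1.0]] [[0.01, -1.0, -0.01], [-0.99, -0.01, -0.11], [0.11, 0.01, -0.99]]
side [198. 756. 717.] [[468.3, 0.0, 283.9], [0.0, 468.3, 211.2], [0.0, 0.0, 1.0]] [[-0.92, -0.4, -0.01], [-0.23, 0.54, -0.81], [0.33, -0.74, -0.58]]
{'time': 0.1, 'joint_positions': array([-1.44499014e+00,  3.42628080e-01,  1.52492264e+00,  7.05910733e-07,
        1.27540254e+00, -1.46014512e-01]), 'dq': array([ 3.74416939e-04, -3.71476304e-03, -2.26105123e-03,  4.76616215e-04,
        5.49176480e-04,  4.52017724e-05]), 'tau': array([ 1.35008308e-03, -4.32004595e+01, -2.44693887e+01,  7.18998467e-02,
        5.25565655e-02, -4.03497711e-05]), 'tool_pos': array([ 140.95331715, -505.59437669,  404.12685718]), 'tcp_rot': array([-3.14024662e+00, -1.98630918e-04,  2.71820356e-01]), 'contact_force': array([-0.17355825,  0.48409324, -0.08826149]), 'moment': array([ 0.00608677, -0.02685928, -0.04555794]), 'grip_width': 92.10592818419094}
```

View pics/top0.png

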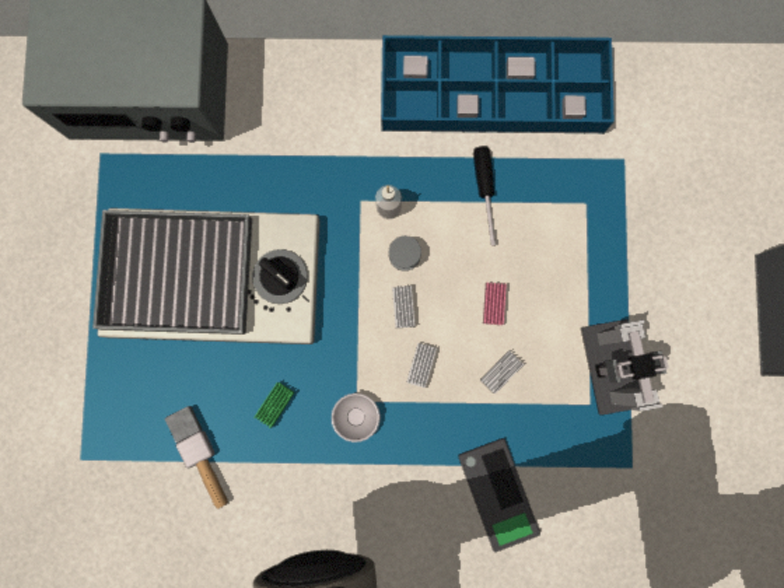

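View pics/side0.png

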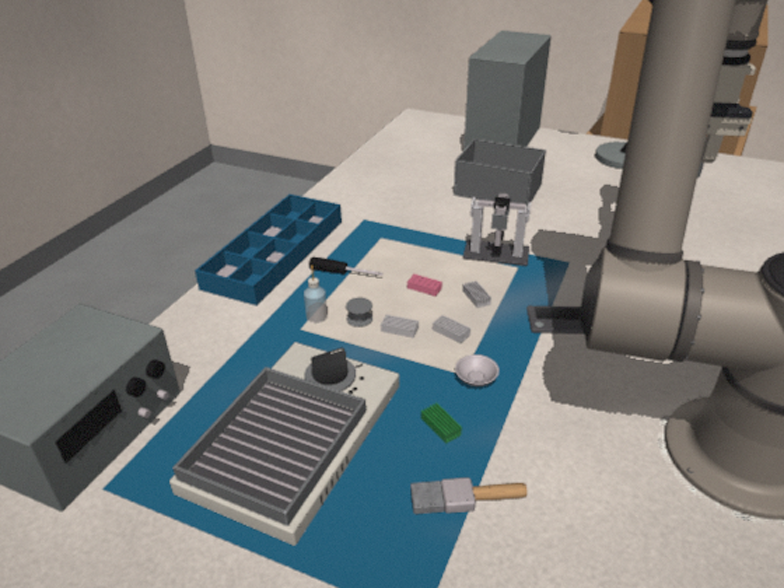

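```bash
python3 - <<'E'
from h import *
c=capture("top"); im=c["color"][:,:,::-1].copy()
a=cv2.resize(im[190:300,265:480],None,fx=3.7,fy=3.7,interpolation=cv2.INTER_CUBIC)
b=cv2.resize(im[145:250,60:235],None,fx=1.85,fy=1.85,interpolation=cv2.INTER_CUBIC)
d=cv2.resize(im[165:230,165:235],None,fx=3,fy=3,interpolation=cv2.INTER_CUBIC)
out=np.zeros((600,796,3),np.uint8); out[:a.shape[0],:a.shape[1]]=a[:,:796]; out[407:407+min(193,b.shape[0]),:b.shape[1]]=b[:193]; out[405:600,340:340+d.shape[1]]=d[:195]
cv2.imwrite("pics/crop1.png",out)
s=capture("side"); np.save("pics/side0.npy",s["color"]); np.save("pics/top0.npy",c["color"])
for uv,z in [((405,306),9),((424,364),9),((503,371),9),((280,276),67),((634,367),110),((642,365),120),((175,271),30),((495,303),9),((405,252),32),((388,196),60),((356,417),10)]:
    print(uv,unproj(c,np.array(uv)/1.4,z).round(0))
E
```

```text
(405, 306) [553. -70.   9.]
(424, 364) [468. -98.   9.]
(503, 371) [ 459. -213.    9.]
(280, 276) [586. 105.  67.]
(634, 367) [ 466. -367.  110.]
(642, 365) [ 468. -374.  120.]
(175, 271) [597. 265.  30.]
(495, 303) [ 559. -202.    9.]
(405, 252) [629. -69.  32.]
(388, 196) [704. -43.  60.]
(356, 417) [391.  -1.  10.]
```

View pics/crop1.png

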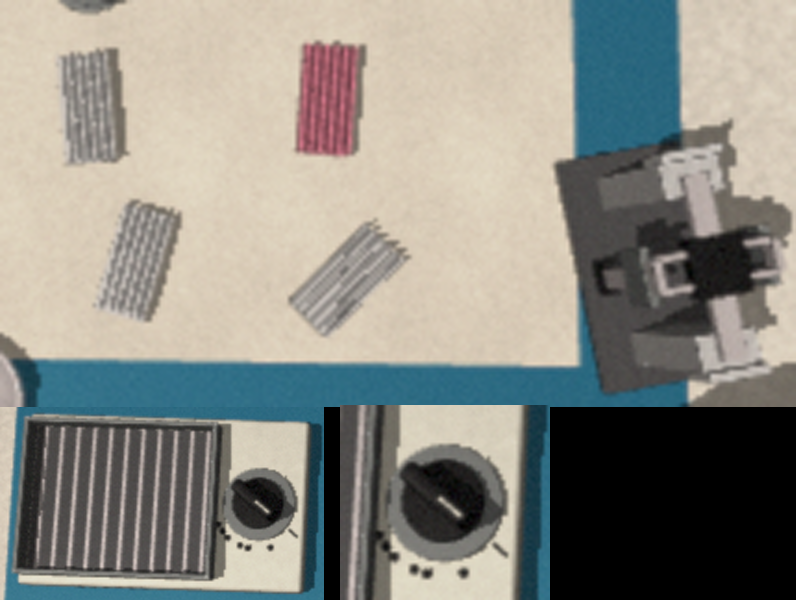

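```bash
cat > m.py <<'E'
from h import *
c=capture("top"); s=capture("side")
r1=lambda u,v:(265+u/3.7-.4,190+v/3.7-.4)
def quad(name,pts,z):
    P=np.array([unproj(c,p,z)[:2] for p in pts]); e=[np.linalg.norm(P[i]-P[(i+1)%4]) for i in range(4)]
    d=P[0]+P[1]-P[2]-P[3]; print(name,P.mean(0).round(1),"edges",np.round(e,1),"yaw01",round(np.arctan2(d[1],d[0]),3)); return P.mean(0)
quad("A",[r1(*p) for p in[(62,55),(115,48),(123,158),(67,163)]],18)
quad("B",[r1(*p) for p in[(133,200),(180,212),(150,320),(98,308)]],18)
quad("C",[r1(*p) for p in[(372,222),(410,258),(325,335),(290,298)]],18)
quad("bar",[r1(*p) for p in[(686,178),(712,178),(744,358),(720,365)]],117)
f=[unproj(c,r1(*p),8) for p in[(556,162),(605,393)]]; print("footL",np.round(f,1))
t=[(99.5/1.4,328/1.4),(104/1.4,211/1.4),(251/1.4,213/1.4),(246/1.4,333/1.4)]
quad("tray rim",t,55)
quad("plinth right",[(256/1.4,213/1.4),(318/1.4,215/1.4),(314/1.4,343/1.4),(99/1.4,338/1.4)],30)
r2=lambda u,v:(165+(u-340)/3-.3,165+(v-405)/3-.3)
D=[unproj(c,r2(*p),30)[:2] for p in[(500,549),(463,573),(417,571.5),(387,546)]]; print("dots",np.round(D,1))
print("disc base",unproj(c,r2(445,502),40).round(1))
from scipy.optimize import least_squares
g=least_squares(lambda q:[np.hypot(*(d-q))-49 for d in D],[580,105]).x; print("axis",g,[np.arctan2(*(d-g)[::-1]).round(2) for d in D],[round(np.hypot(*(d-g)),1) for d in D])
p=[unproj(c,r2(*q),74)[:2] for q in[(435,496),(462,519)]]; print("ptr",np.round(p,1),np.arctan2(*(p[1]-p[0])[::-1]))
E
python3 m.py
```

```text
A [552.5 -69.8] edges [29.6 61.2 30.9 59.9] yaw01 0.071
B [468.2 -97.3] edges [26.5 61.  29.  61.9] yaw01 -0.285
C [ 459.8 -211.2] edges [28.2 62.8 27.4 61.4] yaw01 -0.826
bar [ 465.4 -373.7] edges [12.7 88.3 12.2 91.8] yaw01 0.152
footL [[ 525.6 -327.5    8. ]
 [ 399.4 -352.     8. ]]
tray rim [593.7 256. ] edges [167.3 210.1 171.2 205.6] yaw01 1.56
plinth right [590.3 159.6] edges [ 90.9 187.1 308.9 287.2] yaw01 -0.533
dots [[560.5  74.5]
 [543.9  98.9]
 [544.5 129.9]
 [561.5 150.7]]
disc base [590.4 110.8  40. ]
axis [591.00119304 112.38879847] [np.float64(-2.25), np.float64(-2.86), np.float64(2.78), np.float64(2.23)] [np.float64(48.7), np.float64(49.0), np.float64(49.7), np.float64(48.4)]
ptr [[589.1 111.3]
 [574.3  93.4]] -2.260203431355481
```

```bash
cat >> h.py <<'E'
from scipy.spatial.transform import Rotation as Ro
def go(x,y,z,yaw,o=None):
    "print the shift (m, tool axes) and turn to take the TCP to x,y,z pointing down with this yaw"
    o=o or get_obs(); R=Ro.from_euler('xyz',o["tcp_rot"]); T=Ro.from_euler('xyz',[np.pi,0,yaw])
    d=R.inv().apply(np.array([x,y,z])-o["tool_pos"])/1000; w=(R.inv()*T).as_rotvec()
    print("t",d.round(4).tolist(),"w",w.round(4).tolist()); return o
E
python3 - <<'E'
from h import *
go(467,-374,400,.175)
class D(dict):pass
s=capture("side")
print((proj(s,[[467+46*.985,-374+8,117],[467-46*.985,-374-8,117],[467,-374,124],[552,-70,18],[468,-97,18],[460,-211,18],[591,112,74],[594,256,30]])*1.4).round(0).tolist())
E
```

```text
t [0.3494, -0.0393, 0.0045] w [-0.0004, -0.0, 0.0968]
[[479.0, 201.0], [526.0, 206.0], [503.0, 200.0], [401.0, 322.0], [452.0, 324.0], [477.0, 290.0], [330.0, 355.0], [280.0, 442.0]]
```

```bash
python3 -m pendant '[[[0.349,-0.039,0.005],[0,0,0.097],0.0918],[[0.349,-0.039,0.005],[0,0,0.097],0.0918],[[0.349,-0.039,0.005],[0,0,0.097],0.0918],[[0.349,-0.039,0.005],[0,0,0.097],0.0918],[[0.349,-0.039,0.005],[0,0,0.097],0.0918],[[0.349,-0.039,0.005],[0,0,0.097],0.0918],[[0.349,-0.039,0.005],[0,0,0.097],0.0918],[[0.349,-0.039,0.005],[0,0,0.097],0.0918],[[0.349,-0.039,0.005],[0,0,0.097],0.0918],[[0.349,-0.039,0.005],[0,0,0.097],0.0918]]'
python3 - <<'E'
from h import *
o=go(467,-374,252,.175); print(o["tool_pos"],o["tcp_rot"])
snap("side","s1.png",(290,80,430,200),5)
E
```

```text
time: 1.18
tool_pos: [470.1, -372.2, 399.1]
tcp_rot: [-3.141, -0.001, 0.18]
contact_force: [-1.0, -0.4, -0.4]
grip_width: 92.1
t [-0.0035, 0.0013, 0.1471] w [-0.0006, -0.001, 0.0046]
[ 470.0585216  -372.17406553  399.13058678] [-3.14098569e+00 -9.80185595e-04  1.79635743e-01]
```

View pics/s1.png

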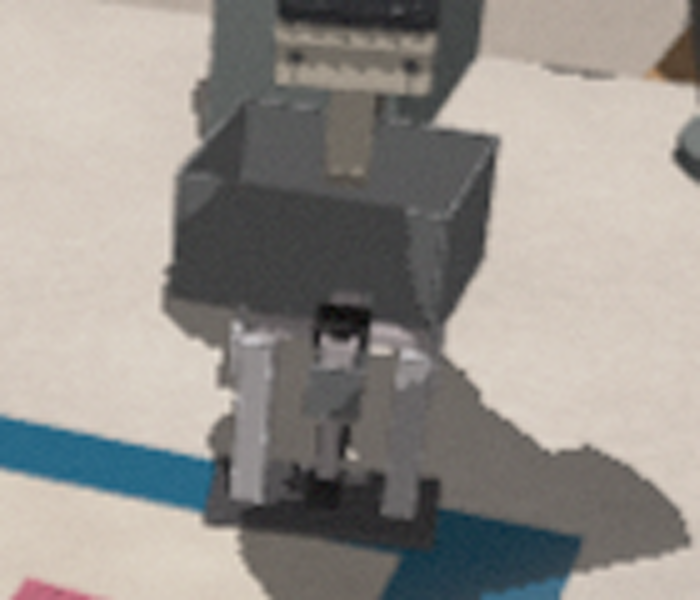

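The gripper is centred over the tongs; going down around the plates.

```bash
python3 -m pendant '[[[-0.0035,0.0015,0.03],[0,0,0.004],0.0918],[[-0.0035,0.0015,0.06],[0,0,0.004],0.0918],[[-0.0035,0.0015,0.085],[0,0,0.004],0.0918],[[-0.0035,0.0015,0.105],[0,0,0.004],0.0918],[[-0.0035,0.0015,0.12],[0,0,0.004],0.0918],[[-0.0035,0.0015,0.13],[0,0,0.004],0.0918],[[-0.0035,0.0015,0.14],[0,0,0.004],0.0918],[[-0.0035,0.0015,0.147],[0,0,0.004],0.0918],[[-0.0035,0.0015,0.147],[0,0,0.004],0.0918],[[-0.0035,0.0015,0.147],[0,0,0.004],0.0918]]'
python3 - <<'E'
from h import *
go(467,-374,252,.175)
snap("side","s2.png",(290,80,430,200),5)
E
```

```text
time: 2.07
tool_pos: [463.4, -376.8, 253.1]
tcp_rot: [3.141, -0.0, 0.171]
contact_force: [-0.2, 0.8, 0.3]
grip_width: 91.8
t [0.004, -0.0022, 0.0011] w [0.0005, -0.0002, -0.0044]
```

View pics/s2.png

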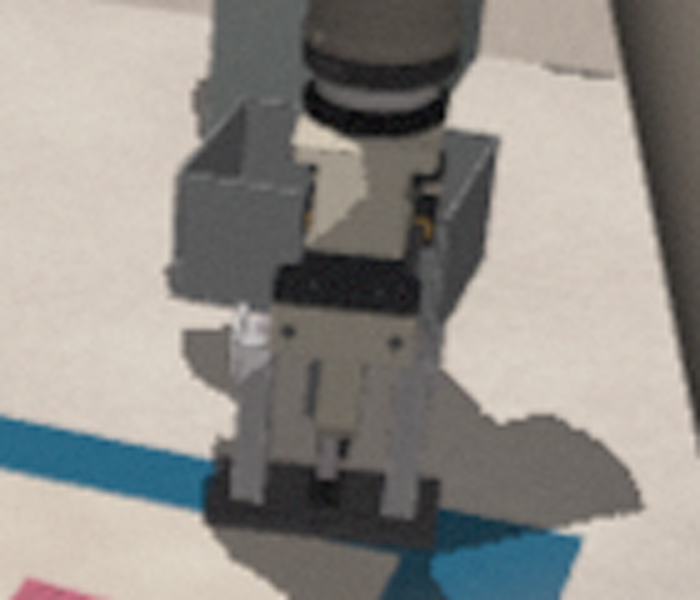

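```bash
python3 -m pendant '[[[0.004,-0.002,0.001],[0,0,-0.004],0.0918],[[0.004,-0.002,0.001],[0,0,-0.004],0.075],[[0.004,-0.002,0.001],[0,0,-0.004],0.068],[[0.004,-0.002,0.001],[0,0,-0.004],0.064],[[0.004,-0.002,0.001],[0,0,-0.004],0.06],[[0.004,-0.002,0.001],[0,0,-0.004],0.06],[[0.004,-0.002,0.001],[0,0,-0.004],0.06],[[0.004,-0.002,0.001],[0,0,-0.004],0.06],[[0.004,-0.002,0.001],[0,0,-0.004],0.06]]'
python3 - <<'E'
from h import *
o=go(467,-374,252,.175);print(o["tool_pos"],o["tcp_rot"],o["moment"])
E
```

```text
time: 2.87
tool_pos: [467.1, -374.0, 251.9]
tcp_rot: [3.141, -0.0, 0.175]
contact_force: [0.8, -0.2, 1.5]
grip_width: 60.4
t [-0.0001, -0.0, -0.0001] w [0.0004, -0.0003, -0.0003]
[ 467.13728312 -373.99071522  251.91040194] [ 3.14116087e+00 -2.52249069e-04  1.74710519e-01] [-0.00171526  0.02355709  0.03923445]
```

```bash
python3 -m pendant '[[[0,0,-0.01],[0,0,0],0.06],[[0,0,-0.025],[0,0,0],0.06],[[0,0,-0.05],[0,0,0],0.06],[[0,0,-0.08],[0,0,0],0.06],[[0,0,-0.11],[0,0,0],0.06],[[0,0,-0.14],[0,0,0],0.06],[[0,0,-0.155],[0,0,0],0.06],[[0,0,-0.155],[0,0,0],0.06],[[0,0,-0.155],[0,0,0],0.06]]'
python3 - <<'E'
from h import *
c=snap("side","s3.png",(250,60,430,240),3.3)
o=go(460,-211,320,-.826); print(o["tool_pos"],o["tcp_rot"],o["grip_width"])
E
```

```text
time: 3.62
tool_pos: [466.9, -373.7, 407.4]
tcp_rot: [3.14, -0.001, 0.175]
contact_force: [0.4, 0.3, -0.7]
grip_width: 60.0
t [0.0216, -0.1613, 0.0861] w [-0.0006, 0.0013, 1.0008]
[ 466.82990218 -373.65930993  405.95355808] [-3.14049277e+00  8.27629023e-04  1.74774922e-01] 59.905589571687194
```

View pics/s3.png

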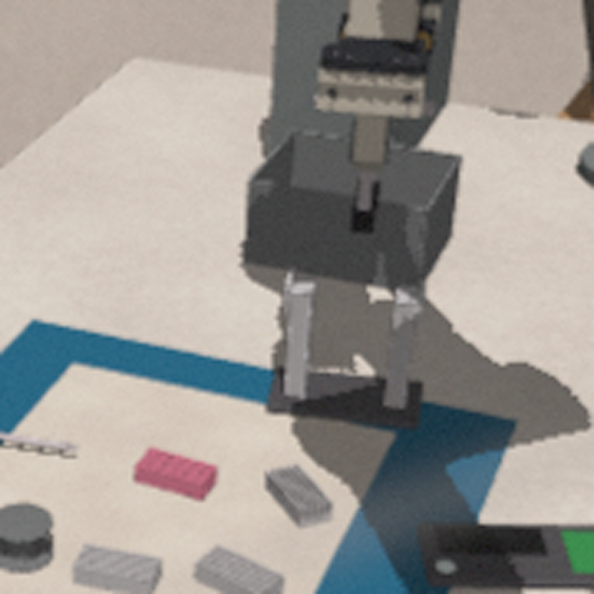

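```bash
python3 -m pendant '[[[0.005,-0.04,0],[0,0,0.12],0.06],[[0.01,-0.08,0.02],[0,0,0.25],0.06],[[0.015,-0.12,0.04],[0,0,0.37],0.06],[[0.0216,-0.1613,0.065],[0,0,0.5],0.06],[[0.0216,-0.1613,0.086],[0,0,0.62],0.06],[[0.0216,-0.1613,0.086],[0,0,0.74],0.06],[[0.0216,-0.1613,0.086],[0,0,0.86],0.06],[[0.0216,-0.1613,0.086],[0,0,0.98],0.06],[[0.0216,-0.1613,0.086],[0,0,1.0],0.06],[[0.0216,-0.1613,0.086],[0,0,1.0],0.06]]'
python3 - <<'E'
from h import *
import time
o=go(460,-211,238,-.826); print(o["tool_pos"],o["tcp_rot"])
c=capture("top"); im=c["color"][:,:,::-1]
a=cv2.resize(im[190:300,265:415],None,fx=4,fy=4,interpolation=cv2.INTER_CUBIC)
s=capture("side"); u=proj(s,[[460,-211,10]])[0].astype(int); b=cv2.resize(s["color"][u[1]-75:u[1]+35,u[0]-50:u[0]+50,::-1],None,fx=4,fy=4,interpolation=cv2.INTER_CUBIC)
cv2.imwrite("pics/s4.png",cv2.resize(np.hstack([a,b]),None,fx=.8,fy=.8)); print(u)
E
```

```text
time: 4.5
tool_pos: [460.0, -211.1, 319.4]
tcp_rot: [3.141, 0.003, -0.823]
contact_force: [0.1, -0.3, -1.3]
grip_width: 60.1
t [0.0002, -0.0001, 0.0814] w [0.0007, 0.0027, 0.0028]
[ 459.96315707 -211.08602664  319.42277566] [ 3.14085962e+00  2.71087401e-03 -8.23241090e-01]
[340 209]
```

View pics/s4.png

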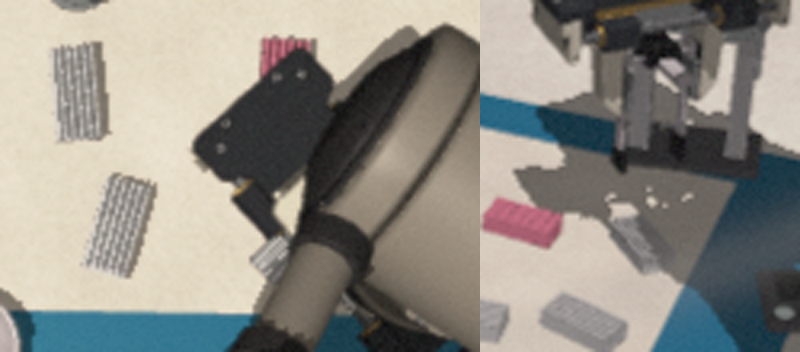

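```bash
python3 -m pendant '[[[0,0,0.025],[0,0,0],0.06],[[0,0,0.045],[0,0,0],0.06],[[0,0,0.06],[0,0,0],0.06],[[0,0,0.07],[0,0,0],0.06],[[0,0,0.076],[0,0,0],0.06],[[0,0,0.079],[0,0,0],0.06],[[0,0,0.079],[0,0,0],0.06]]'
python3 - <<'E'
from h import *
go(460,-211,238,-.826)
c=capture("side"); u=proj(c,[[460,-211,10]])[0].astype(int); b=cv2.resize(c["color"][u[1]-50:u[1]+25,u[0]-50:u[0]+50,::-1],None,fx=6,fy=6,interpolation=cv2.INTER_CUBIC)
cv2.imwrite("pics/s5.png",b)
E
```

```text
time: 5.18
tool_pos: [460.4, -211.4, 241.5]
tcp_rot: [3.141, 0.0, -0.825]
contact_force: [-0.7, 0.0, -0.4]
grip_width: 59.8
t [-0.0005, -0.0, 0.0035] w [0.0001, 0.0003, 0.0013]
```

View pics/s5.png

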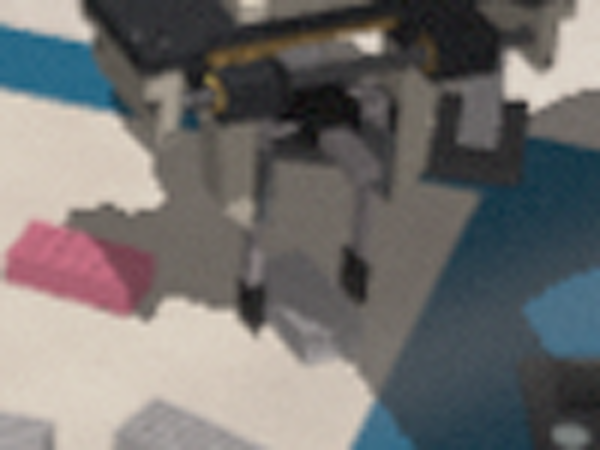

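```bash
python3 -m pendant '[[[0,0,0.004],[0,0,0],0.06],[[0,0,0.004],[0,0,0],0.055],[[0,0,0.004],[0,0,0],0.05],[[0,0,0.004],[0,0,0],0.046],[[0,0,0.004],[0,0,0],0.042],[[0,0,0.004],[0,0,0],0.038],[[0,0,0.004],[0,0,0],0.036],[[0,0,0.004],[0,0,0],0.036],[[0,0,0.004],[0,0,0],0.036]]'
python3 -m pendant '[[[0,0,-0.01],[0,0,0],0.036],[[0,0,-0.03],[0,0,0],0.036],[[0,0,-0.06],[0,0,0],0.036],[[0,0,-0.09],[0,0,0],0.036],[[0,0,-0.11],[0,0,0],0.036],[[0,0,-0.11],[0,0,0],0.036],[[0,0,-0.11],[0,0,0],0.036]]'
python3 - <<'E'
from h import *
o=get_obs();print(o["tool_pos"],o["tcp_rot"],o["grip_width"])
go(594,200,350,0)
E
```

```text
time: 5.98
tool_pos: [460.4, -211.4, 238.0]
tcp_rot: [-3.141, -0.001, -0.825]
contact_force: [-0.2, -0.6, 3.8]
grip_width: 42.5
time: 6.57
tool_pos: [460.2, -211.2, 348.7]
tcp_rot: [-3.141, -0.002, -0.825]
contact_force: [-0.1, 0.1, -1.9]
grip_width: 42.3
[ 460.24917605 -211.24627408  348.74673096] [-3.14113460e+00 -2.27897187e-03 -8.25154487e-01] 42.27441505173651
t [-0.2114, -0.3773, -0.0016] w [0.0005, -0.0023, -0.8252]
```

```bash
python3 - <<'E'
from h import *
go(570,50,380,-.01)
go(594,312,380,-.01,dict(tool_pos=np.array([570,50,380.]),tcp_rot=[np.pi,0,-.01]))
E
```

```text
t [-0.1174, -0.2579, -0.0314] w [0.0005, -0.0023, -0.8152]
t [0.0214, -0.2622, -0.0] w [0.0, 0.0, 0.0]
```

```bash
python3 -m pendant '[[[-0.015,-0.03,-0.015],[0,0,-0.1],0.036],[[-0.03,-0.06,-0.03],[0,0,-0.2],0.036],[[-0.045,-0.095,-0.031],[0,0,-0.3],0.036],[[-0.06,-0.13,-0.031],[0,0,-0.4],0.036],[[-0.075,-0.165,-0.031],[0,0,-0.5],0.036],[[-0.09,-0.2,-0.031],[0,0,-0.6],0.036],[[-0.105,-0.23,-0.031],[0,0,-0.7],0.036],[[-0.117,-0.258,-0.031],[0,0,-0.78],0.036],[[-0.117,-0.258,-0.031],[0,0,-0.815],0.036],[[-0.117,-0.258,-0.031],[0,0,-0.815],0.036]]'
python3 -m pendant '[[[0.002,-0.03,0],[0,0,0],0.036],[[0.005,-0.06,0],[0,0,0],0.036],[[0.008,-0.1,0],[0,0,0],0.036],[[0.012,-0.14,0],[0,0,0],0.036],[[0.015,-0.18,0],[0,0,0],0.036],[[0.018,-0.215,0],[0,0,0],0.036],[[0.0214,-0.245,0],[0,0,0],0.036],[[0.0214,-0.262,0],[0,0,0],0.036],[[0.0214,-0.262,0],[0,0,0],0.036],[[0.0214,-0.262,0],[0,0,0],0.036]]'
python3 - <<'E'
from h import *
go(594,312,270,-.01)
c=capture("side"); s=capture("top")
u=proj(c,[[594,312,100]])[0].astype(int); b=cv2.resize(c["color"][u[1]-60:u[1]+120,max(0,u[0]-90):u[0]+110,::-1],None,fx=2.2,fy=2.2,interpolation=cv2.INTER_CUBIC)
a=cv2.resize(s["color"][180:300,180:420,::-1],None,fx=1.6,fy=1.6)
o=np.zeros((max(a.shape[0],b.shape[0]),a.shape[1]+b.shape[1],3),np.uint8);o[:a.shape[0],:a.shape[1]]=a;o[:b.shape[0],a.shape[1]:]=b
cv2.imwrite("pics/s6.png",o[:, :800])
E
```

```text
time: 7.4
tool_pos: [570.5, 51.4, 376.3]
tcp_rot: [-3.142, 0.004, -0.006]
contact_force: [1.4, -0.7, -2.0]
grip_width: 42.2
time: 8.23
tool_pos: [594.5, 311.3, 376.8]
tcp_rot: [3.14, 0.003, -0.011]
contact_force: [0.2, 0.4, -1.1]
grip_width: 42.3
t [-0.0002, -0.0009, 0.1068] w [0.0018, 0.0028, -0.0006]
```

View pics/s6.png

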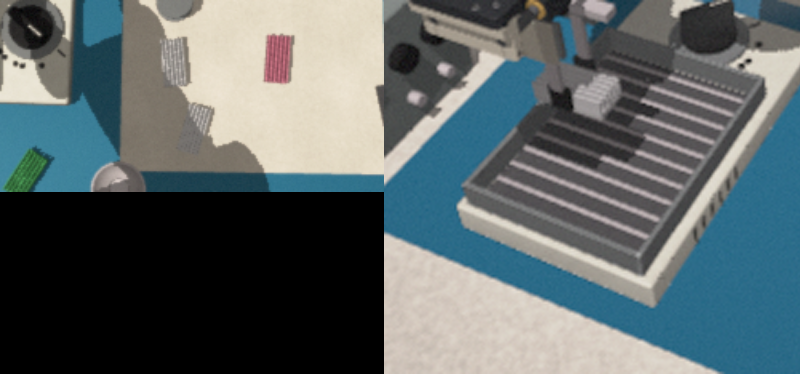

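```bash
python3 -m pendant '[[[0,-0.001,0.03],[0,0,0],0.036],[[0,-0.001,0.06],[0,0,0],0.036],[[0,-0.001,0.08],[0,0,0],0.036],[[0,-0.001,0.093],[0,0,0],0.036],[[0,-0.001,0.1],[0,0,0],0.036],[[0,-0.001,0.104],[0,0,0],0.036],[[0,-0.001,0.106],[0,0,0],0.036],[[0,-0.001,0.107],[0,0,0],0.036],[[0,-0.001,0.107],[0,0,0],0.036]]'
```

```text
time: 9.08
tool_pos: [594.8, 312.3, 272.6]
tcp_rot: [-3.141, -0.001, -0.011]
contact_force: [0.1, 0.3, -1.5]
grip_width: 41.8
```

```bash
python3 -m pendant '[[[0,0,0.002],[0,0,0],0.036],[[0,0,0.003],[0,0,0],0.036],[[0,0,0.004],[0,0,0],0.036],[[0,0,0.004],[0,0,0],0.036],[[0,0,0.004],[0,0,0],0.036]]'
```

```text
time: 9.5
tool_pos: [594.7, 312.5, 268.1]
tcp_rot: [-3.141, -0.001, -0.01]
contact_force: [0.1, 0.2, 0.7]
grip_width: 41.9
```

```bash
python3 -m pendant '[[[0,0,0],[0,0,0],0.045],[[0,0,0],[0,0,0],0.05],[[0,0,0],[0,0,0],0.055],[[0,0,0],[0,0,0],0.06],[[0,0,0],[0,0,0],0.06],[[0,0,0],[0,0,0],0.06],[[0,0,-0.02],[0,0,0],0.06],[[0,0,-0.05],[0,0,0],0.06],[[0,0,-0.085],[0,0,0],0.06],[[0,0,-0.11],[0,0,0],0.06]]'
python3 - <<'E'
from h import *
V=lambda x,y,z,w:dict(tool_pos=np.array([x,y,z],float),tcp_rot=[np.pi,0,w])
go(540,100,380,-.15,V(594.7,312.5,378,-.01))
go(468,-97,320,-.285,V(540,100,380,-.15))
c=snap("side","x.png")
c=snap("top","x2.png")
E
```

```text
time: 10.33
tool_pos: [594.6, 312.5, 380.5]
tcp_rot: [-3.141, -0.002, -0.01]
contact_force: [1.4, 0.8, -0.6]
grip_width: 60.1
t [-0.0526, 0.213, -0.002] w [-0.0, -0.0, 0.14]
t [-0.0418, 0.2055, 0.06] w [0.0, -0.0, 0.135]
```

```bash
python3 -m pendant '[[[-0.008,0.03,-0.002],[0,0,0.02],0.06],[[-0.016,0.065,-0.002],[0,0,0.05],0.06],[[-0.025,0.1,-0.002],[0,0,0.08],0.06],[[-0.034,0.14,-0.002],[0,0,0.11],0.06],[[-0.043,0.175,-0.002],[0,0,0.14],0.06],[[-0.0526,0.205,-0.002],[0,0,0.14],0.06],[[-0.0526,0.213,-0.002],[0,0,0.14],0.06],[[-0.0526,0.213,-0.002],[0,0,0.14],0.06],[[-0.0526,0.213,-0.002],[0,0,0.14],0.06]]'
python3 - <<'E'
from h import *
s=capture("side"); c=capture("top")
a=cv2.resize(c["color"][190:300,265:400,::-1],None,fx=3.4,fy=3.4,interpolation=cv2.INTER_CUBIC)
u=proj(s,[[594,256,30]])[0].astype(int); print(u)
b=cv2.resize(s["color"][u[1]-85:u[1]+75,u[0]-80:u[0]+80,::-1],None,fx=2.1,fy=2.1,interpolation=cv2.INTER_CUBIC)
o=np.zeros((380,a.shape[1]+b.shape[1],3),np.uint8);o[:a.shape[0],:a.shape[1]]=a;o[:b.shape[0],a.shape[1]:]=b
cv2.imwrite("pics/s7.png",o[:,:800])
go(468,-97,320,-.285)
print(get_obs()["grip_width"])
E
```

```text
time: 11.18
tool_pos: [540.0, 100.1, 379.4]
tcp_rot: [-3.141, 0.0, -0.151]
contact_force: [-0.2, 0.3, -0.2]
grip_width: 60.1
[200 315]
t [-0.0418, 0.2067, 0.0593] w [-0.0003, 0.0002, 0.1359]
60.16931491489679
```

View pics/s7.png

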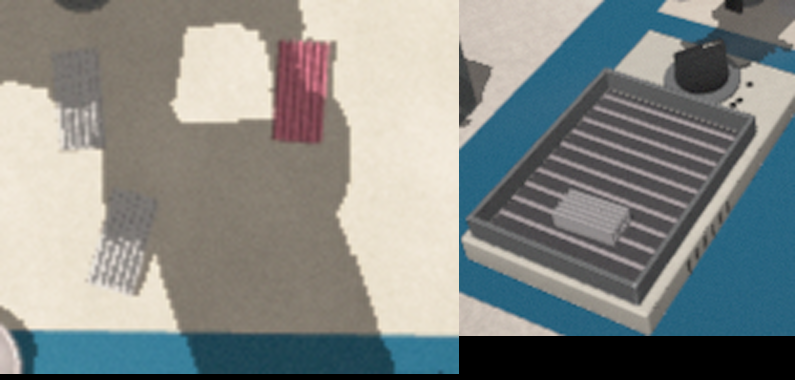

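```bash
cat >> h.py <<'E'
def sinks(im,c,box=(255,185,400,300)):
    "grey bodies on the cream sheet by colour ratio: centre, size, yaw at z=18 plane"
    x0,y0,x1,y1=box; p=cv2.GaussianBlur(im[y0:y1,x0:x1],(3,3),0).astype(float)
    m=((p[...,0]-p[...,2])/p[...,0].clip(1)<0.09).astype(np.uint8)
    m=cv2.morphologyEx(m,cv2.MORPH_OPEN,np.ones((3,3)))
    for k in cv2.findContours(m,cv2.RETR_EXTERNAL,cv2.CHAIN_APPROX_NONE)[0]:
        if 150<cv2.contourArea(k)<900:
            q=cv2.boxPoints(cv2.minAreaRect(k))+[x0,y0]; P=np.array([unproj(c,v,18)[:2] for v in q])
            e=[P[1]-P[0],P[2]-P[1]]; l=[np.hypot(*v) for v in e]; d=e[int(np.argmax(l))]; d=d*np.sign(d[0])
            print(P.mean(0).round(1),"size",np.round(sorted(l),1),"yaw",round(np.arctan2(d[1],d[0]),3))
E
python3 - <<'E'
from h import *
c=capture("top"); print("t0"); sinks(np.load("pics/top0.npy"),c); print("now"); sinks(c["color"],c)
E
```

```text
t0
[ 458.4 -210.2] size [25.4 57.4] yaw -0.782
[467.  -94.1] size [26.6 57.9] yaw -0.277
[551.1 -67.2] size [25.6 57.4] yaw 0.086
now
[466.6 -93.3] size [27.8 59. ] yaw -0.269
[550.8 -66.9] size [27.2 57.7] yaw 0.062
```

```bash
python3 - <<'E'
from h import *
go(467.5,-95.5,320,-.28)
E
python3 -m pendant '[[[-0.007,0.03,0],[0,0,0.02],0.06],[[-0.014,0.06,0],[0,0,0.05],0.06],[[-0.021,0.1,0.01],[0,0,0.08],0.06],[[-0.028,0.14,0.02],[0,0,0.11],0.06],[[-0.035,0.175,0.04],[0,0,0.13],0.06],[[-0.0423,0.205,0.059],[0,0,0.13],0.06],[[-0.0423,0.205,0.059],[0,0,0.13],0.06],[[-0.0423,0.205,0.059],[0,0,0.13],0.06],[[-0.0423,0.205,0.059],[0,0,0.13],0.06]]'
python3 - <<'E'
from h import *
go(467.5,-95.5,238,-.28)
E
```

```text
t [-0.0426, 0.2054, 0.0593] w [-0.0002, 0.0003, 0.1314]
time: 12.08
tool_pos: [468.1, -95.7, 320.9]
tcp_rot: [-3.141, -0.001, -0.28]
contact_force: [-0.2, -0.0, -0.7]
grip_width: 59.8
t [-0.0006, 0.0, 0.0829] w [-0.0004, -0.0007, 0.0005]
```

```bash
python3 -m pendant '[[[0,0,0.025],[0,0,0],0.06],[[0,0,0.045],[0,0,0],0.06],[[0,0,0.06],[0,0,0],0.06],[[0,0,0.07],[0,0,0],0.06],[[0,0,0.077],[0,0,0],0.06],[[0,0,0.08],[0,0,0],0.06],[[0,0,0.082],[0,0,0],0.06],[[0,0,0.082],[0,0,0],0.06]]'
```

```text
time: 12.75
tool_pos: [467.8, -95.9, 239.0]
tcp_rot: [3.141, -0.001, -0.279]
contact_force: [0.1, -0.2, -0.5]
grip_width: 60.5
```

```bash
python3 -m pendant '[[[0,0,0.001],[0,0,0],0.06],[[0,0,0.001],[0,0,0],0.055],[[0,0,0.001],[0,0,0],0.05],[[0,0,0.001],[0,0,0],0.046],[[0,0,0.001],[0,0,0],0.042],[[0,0,0.001],[0,0,0],0.038],[[0,0,0.001],[0,0,0],0.036],[[0,0,0.001],[0,0,0],0.036],[[0,0,0.001],[0,0,0],0.036]]'
python3 -m pendant '[[[0,0,-0.01],[0,0,0],0.036],[[0,0,-0.03],[0,0,0],0.036],[[0,0,-0.06],[0,0,0],0.036],[[0,0,-0.095],[0,0,0],0.036],[[0,0,-0.13],[0,0,0],0.036],[[0,0,-0.14],[0,0,0],0.036],[[0,0,-0.14],[0,0,0],0.036],[[0,0,-0.14],[0,0,0],0.036]]'
python3 - <<'E'
from h import *
V=lambda x,y,z,w:dict(tool_pos=np.array([x,y,z],float),tcp_rot=[np.pi,0,w])
o=go(560,90,380,-.15); print(o["tool_pos"],o["grip_width"])
go(594,256,380,-.01,V(560,90,380,-.15))
E
```

```text
time: 13.5
tool_pos: [467.4, -96.4, 238.0]
tcp_rot: [3.141, -0.001, -0.28]
contact_force: [-1.1, 0.5, 4.4]
grip_width: 41.8
time: 14.17
tool_pos: [467.1, -96.3, 377.4]
tcp_rot: [3.141, -0.0, -0.28]
contact_force: [0.2, 0.1, -2.3]
grip_width: 42.4
t [0.0378, -0.2047, -0.0027] w [0.0002, -0.0001, -0.1302]
[467.06301855 -96.30683016 377.3504199 ] 42.37363398700487
t [0.0088, -0.1692, -0.0] w [0.0, 0.0, -0.14]
```

```bash
python3 -m pendant '[[[0.006,-0.03,-0.003],[0,0,-0.02],0.036],[[0.013,-0.065,-0.003],[0,0,-0.04],0.036],[[0.02,-0.1,-0.003],[0,0,-0.06],0.036],[[0.026,-0.135,-0.003],[0,0,-0.09],0.036],[[0.032,-0.17,-0.003],[0,0,-0.11],0.036],[[0.0378,-0.195,-0.003],[0,0,-0.13],0.036],[[0.0378,-0.2047,-0.003],[0,0,-0.13],0.036],[[0.0378,-0.2047,-0.003],[0,0,-0.13],0.036],[[0.0378,-0.2047,-0.003],[0,0,-0.13],0.036]]'
python3 -m pendant '[[[0.002,-0.03,0],[0,0,-0.03],0.036],[[0.004,-0.065,0],[0,0,-0.06],0.036],[[0.006,-0.1,0],[0,0,-0.09],0.036],[[0.007,-0.135,0],[0,0,-0.12],0.036],[[0.0088,-0.16,0],[0,0,-0.14],0.036],[[0.0088,-0.169,0],[0,0,-0.14],0.036],[[0.0088,-0.169,0],[0,0,-0.14],0.036],[[0.0088,-0.169,0],[0,0,-0.14],0.036]]'
python3 - <<'E'
from h import *
o=go(594,256,268.5,-.01); print(o["tool_pos"])
E
```

```text
time: 14.92
tool_pos: [559.8, 89.7, 378.8]
tcp_rot: [3.14, 0.004, -0.15]
contact_force: [0.4, -0.7, -1.5]
grip_width: 41.8
time: 15.58
tool_pos: [594.2, 254.1, 380.1]
tcp_rot: [3.14, 0.001, -0.012]
contact_force: [-0.0, -0.6, -1.4]
grip_width: 42.2
t [-0.0001, -0.0021, 0.1116] w [0.0014, 0.0013, -0.0016]
[594.20049977 254.08816269 380.07020042]
```

```bash
python3 -m pendant '[[[0,-0.001,0.03],[0,0,0],0.036],[[0,-0.001,0.06],[0,0,0],0.036],[[0,-0.001,0.08],[0,0,0],0.036],[[0,-0.001,0.093],[0,0,0],0.036],[[0,-0.001,0.1],[0,0,0],0.036],[[0,-0.001,0.104],[0,0,0],0.036],[[0,-0.001,0.107],[0,0,0],0.036],[[0,-0.001,0.108],[0,0,0],0.036],[[0,-0.001,0.108],[0,0,0],0.036]]'
```

```text
time: 16.33
tool_pos: [594.5, 256.3, 273.5]
tcp_rot: [-3.141, -0.001, -0.011]
contact_force: [0.2, -1.2, -0.5]
grip_width: 42.4
```

```bash
python3 -m pendant '[[[0,0,0.002],[0,0,0],0.036],[[0,0,0.003],[0,0,0],0.036],[[0,0,0.004],[0,0,0],0.036],[[0,0,0.005],[0,0,0],0.036],[[0,0,0.005],[0,0,0],0.036],[[0,0,0.005],[0,0,0],0.036]]'
python3 -m pendant '[[[0,0,0],[0,0,0],0.045],[[0,0,0],[0,0,0],0.05],[[0,0,0],[0,0,0],0.055],[[0,0,0],[0,0,0],0.06],[[0,0,0],[0,0,0],0.06],[[0,0,0],[0,0,0],0.06],[[0,0,-0.02],[0,0,0],0.06],[[0,0,-0.05],[0,0,0],0.06],[[0,0,-0.085],[0,0,0],0.06],[[0,0,-0.11],[0,0,0],0.06]]'
python3 - <<'E'
from h import *
V=lambda x,y,z,w:dict(tool_pos=np.array([x,y,z],float),tcp_rot=[np.pi,0,w])
go(520,100,380,.0)
c=capture("top"); sinks(c["color"],c)
E
```

```text
time: 16.83
tool_pos: [594.3, 256.8, 268.0]
tcp_rot: [-3.142, -0.001, -0.01]
contact_force: [0.6, -0.5, 1.7]
grip_width: 42.0
time: 17.67
tool_pos: [594.3, 256.7, 380.5]
tcp_rot: [-3.141, -0.002, -0.01]
contact_force: [0.8, 0.0, 0.2]
grip_width: 60.0
t [-0.0727, 0.1575, 0.0002] w [-0.0006, -0.0022, -0.0102]
[551.  -66.4] size [26.2 57.9] yaw 0.105
```

```bash
python3 - <<'E'
from h import *
go(551.5,-68,350,.075)
E
python3 -m pendant '[[[-0.004,0.03,0],[0,0,0],0.06],[[-0.008,0.065,0],[0,0,-0.02],0.06],[[-0.013,0.105,0],[0,0,-0.03],0.06],[[-0.018,0.145,0],[0,0,-0.04],0.06],[[-0.023,0.185,0],[0,0,-0.06],0.06],[[-0.028,0.225,0.01],[0,0,-0.07],0.06],[[-0.034,0.265,0.02],[0,0,-0.085],0.06],[[-0.04,0.3,0.03],[0,0,-0.085],0.06],[[-0.04,0.3245,0.03],[0,0,-0.085],0.06],[[-0.04,0.3245,0.03],[0,0,-0.085],0.06]]'
python3 - <<'E'
from h import *
go(551.5,-68,239,.075)
s=capture("side"); u=proj(s,[[594,256,30]])[0].astype(int)
cv2.imwrite("pics/s8.png",cv2.resize(s["color"][u[1]-165:u[1]+75,u[0]-80:u[0]+180,::-1],None,fx=2.4,fy=2.4,interpolation=cv2.INTER_CUBIC))
E
```

```text
t [-0.0405, 0.3255, 0.0345] w [-0.0028, -0.0108, -0.0851]
time: 18.55
tool_pos: [550.4, -71.8, 347.0]
tcp_rot: [3.14, 0.001, 0.07]
contact_force: [0.0, 0.5, 0.0]
grip_width: 59.9
t [0.0015, -0.0038, 0.108] w [0.0013, 0.0011, -0.005]
```

View pics/s8.png

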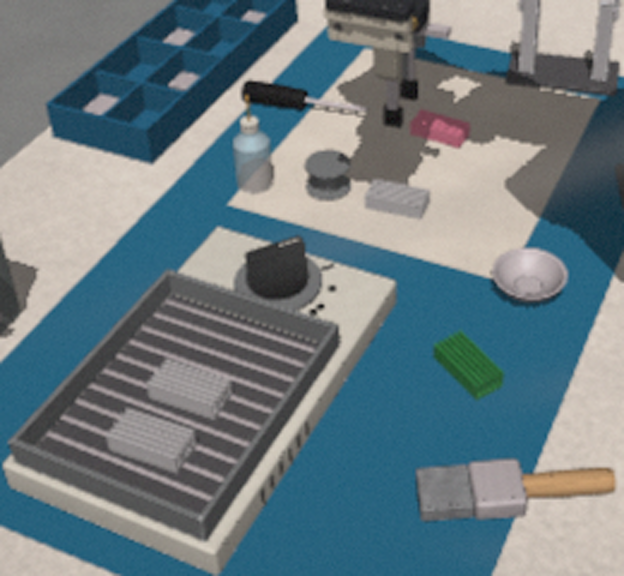

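```bash
python3 -m pendant '[[[0,0,0.02],[0,0,0],0.06],[[0,0,0.04],[0,0,0],0.06],[[0,0,0.05],[0,0,0],0.06],[[0,0,0.05],[0,0,0],0.06],[[0,0,0.05],[0,0,0],0.06]]'
python3 - <<'E'
from h import *
go(551.5,-68,239,.075)
E
```

```text
time: 19.02
tool_pos: [551.1, -66.7, 297.7]
tcp_rot: [-3.141, 0.001, 0.076]
contact_force: [0.0, 0.2, -0.1]
grip_width: 60.2
t [0.0003, 0.0014, 0.0587] w [-0.0002, 0.0006, 0.0008]
```

```bash
python3 -m pendant '[[[0,0.001,0.02],[0,0,0],0.06],[[0,0.001,0.035],[0,0,0],0.06],[[0,0.001,0.045],[0,0,0],0.06],[[0,0.001,0.053],[0,0,0],0.06],[[0,0.001,0.057],[0,0,0],0.06],[[0,0.001,0.059],[0,0,0],0.06],[[0,0.001,0.059],[0,0,0],0.06]]'
```

```text
time: 19.6
tool_pos: [551.2, -68.4, 238.9]
tcp_rot: [3.141, -0.0, 0.075]
contact_force: [-0.1, 0.7, -1.0]
grip_width: 60.1
```

```bash
python3 -m pendant '[[[0,0,0.001],[0,0,0],0.06],[[0,0,0.001],[0,0,0],0.055],[[0,0,0.001],[0,0,0],0.05],[[0,0,0.001],[0,0,0],0.046],[[0,0,0.001],[0,0,0],0.042],[[0,0,0.001],[0,0,0],0.038],[[0,0,0.001],[0,0,0],0.036],[[0,0,0.001],[0,0,0],0.036],[[0,0,0.001],[0,0,0],0.036]]'
python3 -m pendant '[[[0,0,-0.01],[0,0,0],0.036],[[0,0,-0.03],[0,0,0],0.036],[[0,0,-0.06],[0,0,0],0.036],[[0,0,-0.095],[0,0,0],0.036],[[0,0,-0.13],[0,0,0],0.036],[[0,0,-0.14],[0,0,0],0.036],[[0,0,-0.14],[0,0,0],0.036],[[0,0,-0.14],[0,0,0],0.036]]'
python3 - <<'E'
from h import *
o=go(594,200,380,-.01); print(o["tool_pos"],o["grip_width"])
E
```

```text
time: 20.35
tool_pos: [551.1, -68.4, 238.0]
tcp_rot: [3.141, -0.001, 0.075]
contact_force: [-0.5, 0.7, 2.4]
grip_width: 42.4
time: 21.02
tool_pos: [550.7, -68.3, 377.4]
tcp_rot: [3.141, 0.0, 0.075]
contact_force: [-0.4, 0.1, -1.9]
grip_width: 42.3
t [0.0632, -0.2644, -0.0026] w [0.0001, 0.0001, 0.0847]
[550.67654789 -68.34040759 377.4295736 ] 42.34764165843487
```

```bash
python3 -m pendant '[[[0.007,-0.03,-0.003],[0,0,0.01],0.036],[[0.015,-0.062,-0.003],[0,0,0.02],0.036],[[0.023,-0.097,-0.003],[0,0,0.03],0.036],[[0.031,-0.132,-0.003],[0,0,0.045],0.036],[[0.04,-0.167,-0.003],[0,0,0.055],0.036],[[0.048,-0.2,-0.003],[0,0,0.065],0.036],[[0.056,-0.235,-0.003],[0,0,0.085],0.036],[[0.063,-0.258,-0.003],[0,0,0.085],0.036],[[0.063,-0.2644,-0.003],[0,0,0.085],0.036],[[0.063,-0.2644,-0.003],[0,0,0.085],0.036]]'
python3 -m pendant '[[[0,0,0.02],[0,0,0],0.036],[[0,0,0.045],[0,0,0],0.036],[[0,0,0.06],[0,0,0],0.036],[[0,0,0.07],[0,0,0],0.036],[[0,0,0.07],[0,0,0],0.036],[[0,0,0.07],[0,0,0],0.036]]'
python3 - <<'E'
from h import *
o=go(594,200,268,-.01)
E
```

```text
time: 21.85
tool_pos: [593.6, 201.8, 377.7]
tcp_rot: [3.141, 0.005, -0.007]
contact_force: [0.1, 0.0, -1.6]
grip_width: 41.9
time: 22.35
tool_pos: [594.2, 199.0, 310.2]
tcp_rot: [3.141, 0.001, -0.011]
contact_force: [-0.4, 0.4, -0.7]
grip_width: 41.9
t [-0.0001, -0.001, 0.0422] w [0.0006, 0.0014, -0.0013]
```

```bash
python3 -m pendant '[[[0,-0.001,0.015],[0,0,0],0.036],[[0,-0.001,0.026],[0,0,0],0.036],[[0,-0.001,0.033],[0,0,0],0.036],[[0,-0.001,0.037],[0,0,0],0.036],[[0,-0.001,0.04],[0,0,0],0.036],[[0,-0.001,0.041],[0,0,0],0.036],[[0,-0.001,0.042],[0,0,0],0.036],[[0,-0.001,0.042],[0,0,0],0.036]]'
python3 -m pendant '[[[0,0,0],[0,0,0],0.045],[[0,0,0],[0,0,0],0.05],[[0,0,0],[0,0,0],0.055],[[0,0,0],[0,0,0],0.06],[[0,0,0],[0,0,0],0.06],[[0,0,0],[0,0,0],0.06],[[0,0,-0.02],[0,0,0],0.06],[[0,0,-0.05],[0,0,0],0.06],[[0,0,-0.085],[0,0,0],0.06],[[0,0,-0.13],[0,0,0],0.06]]'
python3 - <<'E'
from h import *
V=lambda x,y,z,w:dict(tool_pos=np.array([x,y,z],float),tcp_rot=[np.pi,0,w])
go(530,-60,410,.07); go(467,-374,410,.175,V(530,-60,410,.07))
E
```

```text
time: 23.02
tool_pos: [594.2, 201.0, 268.9]
tcp_rot: [-3.142, -0.001, -0.01]
contact_force: [0.4, 0.1, -1.6]
grip_width: 42.3
time: 23.85
tool_pos: [593.7, 200.9, 395.0]
tcp_rot: [3.141, 0.004, -0.01]
contact_force: [1.4, 0.4, -0.7]
grip_width: 60.0
t [-0.0611, 0.2615, -0.0145] w [0.0008, 0.004, -0.0803]
t [-0.0848, 0.3088, 0.0] w [-0.0, 0.0, -0.105]
```

```bash
python3 -m pendant '[[[-0.007,0.03,-0.01],[0,0,-0.01],0.06],[[-0.015,0.062,-0.015],[0,0,-0.02],0.06],[[-0.023,0.097,-0.015],[0,0,-0.03],0.06],[[-0.031,0.132,-0.015],[0,0,-0.045],0.06],[[-0.04,0.167,-0.015],[0,0,-0.055],0.06],[[-0.048,0.2,-0.015],[0,0,-0.065],0.06],[[-0.056,0.235,-0.015],[0,0,-0.08],0.06],[[-0.061,0.255,-0.015],[0,0,-0.08],0.06],[[-0.061,0.2615,-0.015],[0,0,-0.08],0.06],[[-0.061,0.2615,-0.015],[0,0,-0.08],0.06]]'
python3 -m pendant '[[[-0.008,0.03,0],[0,0,-0.01],0.06],[[-0.017,0.063,0],[0,0,-0.02],0.06],[[-0.026,0.098,0],[0,0,-0.03],0.06],[[-0.036,0.133,0],[0,0,-0.045],0.06],[[-0.046,0.168,0],[0,0,-0.055],0.06],[[-0.056,0.203,0],[0,0,-0.07],0.06],[[-0.066,0.238,0],[0,0,-0.085],0.06],[[-0.075,0.272,0],[0,0,-0.105],0.06],[[-0.0848,0.298,0],[0,0,-0.105],0.06],[[-0.0848,0.308,0],[0,0,-0.105],0.06]]'
python3 -m pendant '[[[0,0,0],[0,0,0],0.06],[[0,0,0],[0,0,0],0.06]]'
python3 - <<'E'
from h import *
V=lambda x,y,z,w:dict(tool_pos=np.array([x,y,z],float),tcp_rot=[np.pi,0,w])
go(467.1,-374,255,.175)
s=capture("side"); u=proj(s,[[594,256,30]])[0].astype(int)
a=cv2.resize(s["color"][u[1]-85:u[1]+75,u[0]-80:u[0]+90,::-1],None,fx=2.2,fy=2.2,interpolation=cv2.INTER_CUBIC)
b=cv2.resize(s["color"][60:200,290:410,::-1],(0,0),fx=352/140,fy=352/140,interpolation=cv2.INTER_CUBIC)
cv2.imwrite("pics/s9.png",np.hstack([a,b])[:,:800])
E
```

```text
time: 24.68
tool_pos: [530.3, -61.3, 410.6]
tcp_rot: [3.141, -0.0, 0.067]
contact_force: [-0.3, 1.1, -0.4]
grip_width: 59.8
time: 25.52
tool_pos: [466.9, -375.4, 410.0]
tcp_rot: [3.141, 0.001, 0.173]
contact_force: [0.0, 0.3, -1.2]
grip_width: 60.1
time: 25.68
tool_pos: [468.2, -372.0, 410.0]
tcp_rot: [-3.14, -0.0, 0.175]
contact_force: [0.5, -0.0, -1.3]
grip_width: 59.8
t [-0.0015, 0.002, 0.155] w [-0.0012, -0.0002, 0.0003]
```

View pics/s9.png

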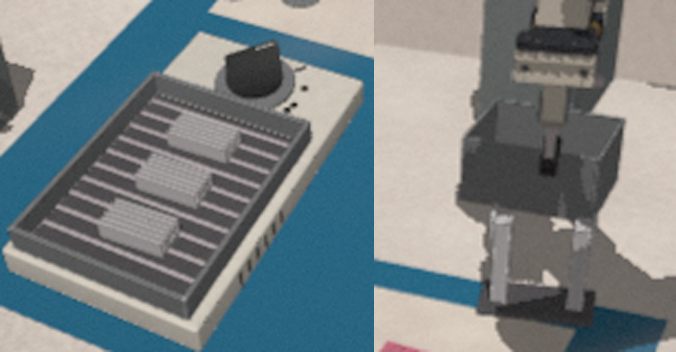

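```bash
python3 -m pendant '[[[-0.001,0.001,0.03],[0,0,0],0.06],[[-0.001,0.001,0.06],[0,0,0],0.06],[[-0.001,0.001,0.09],[0,0,0],0.06],[[-0.001,0.001,0.11],[0,0,0],0.06],[[-0.001,0.001,0.125],[0,0,0],0.06],[[-0.001,0.001,0.132],[0,0,0],0.06],[[-0.001,0.001,0.134],[0,0,0],0.06],[[-0.001,0.001,0.134],[0,0,0],0.06],[[-0.001,0.001,0.134],[0,0,0],0.06],[[-0.001,0.001,0.134],[0,0,0],0.06]]'
python3 - <<'E'
from h import *
go(467.1,-374,252.5,.175)
E
```

```text
time: 26.57
tool_pos: [466.9, -374.2, 277.8]
tcp_rot: [3.14, -0.001, 0.175]
contact_force: [-0.8, 0.6, -0.5]
grip_width: 60.1
t [0.0002, -0.0002, 0.0253] w [0.0021, -0.0014, 0.0002]
```

```bash
python3 -m pendant '[[[0,0,0.008],[0,0,0],0.06],[[0,0,0.014],[0,0,0],0.06],[[0,0,0.018],[0,0,0],0.06],[[0,0,0.021],[0,0,0],0.06],[[0,0,0.023],[0,0,0],0.06],[[0,0,0.024],[0,0,0],0.06],[[0,0,0.025],[0,0,0],0.06],[[0,0,0.025],[0,0,0],0.06],[[0,0,0.025],[0,0,0],0.06]]'
python3 - <<'E'
from h import *
s=capture("side"); cv2.imwrite("pics/s10.png",cv2.resize(s["color"][60:200,290:430,::-1],(0,0),fx=4,fy=4,interpolation=cv2.INTER_CUBIC))
o=get_obs();print(o["tool_pos"],o["contact_force"],o["moment"])
E
```

```text
time: 27.32
tool_pos: [466.5, -374.4, 251.9]
tcp_rot: [3.141, -0.0, 0.175]
contact_force: [-0.7, -0.0, 2.5]
grip_width: 60.1
[ 466.47078693 -374.3563715   251.82314701] [-1.51944476  0.49536599  2.71724984] [0.00786942 0.31019849 0.06732192]
```

View pics/s10.png

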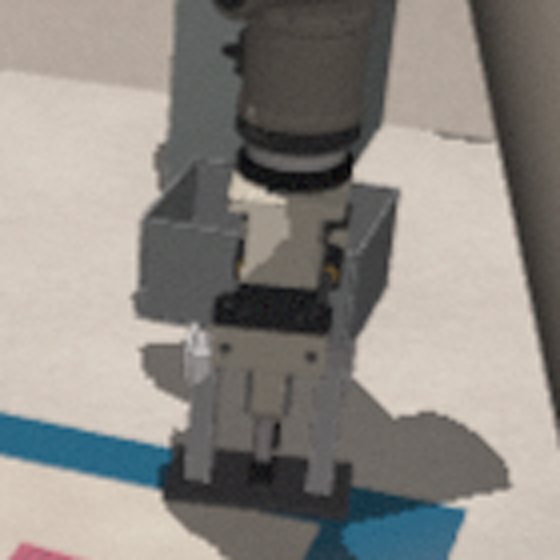

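```bash
python3 -m pendant '[[[0,0,0],[0,0,0],0.064],[[0,0,0],[0,0,0],0.068],[[0,0,0],[0,0,0],0.074],[[0,0,0],[0,0,0],0.082],[[0,0,0],[0,0,0],0.0918],[[0,0,0],[0,0,0],0.0918],[[0,0,0],[0,0,0],0.0918],[[0,0,0],[0,0,0],0.0918],[[0,0,-0.01],[0,0,0],0.0918],[[0,0,-0.03],[0,0,0],0.0918]]'
python3 -m pendant '[[[0,0,-0.03],[0,0,0],0.0918],[[0,0,-0.06],[0,0,0],0.0918],[[0,0,-0.09],[0,0,0],0.0918],[[0,0,-0.115],[0,0,0],0.0918],[[0,0,-0.125],[0,0,0],0.0918],[[0,0,-0.125],[0,0,0],0.0918],[[0,0,-0.125],[0,0,0],0.0918]]'
python3 - <<'E'
from h import *
s=capture("side"); cv2.imwrite("pics/s11.png",cv2.resize(s["color"][60:200,290:430,::-1],(0,0),fx=4,fy=4,interpolation=cv2.INTER_CUBIC))
V=lambda x,y,z,w:dict(tool_pos=np.array([x,y,z],float),tcp_rot=[np.pi,0,w])
go(520,-150,400,.4)
E
```

```text
time: 28.2
tool_pos: [466.0, -373.7, 279.9]
tcp_rot: [-3.137, 0.003, 0.175]
contact_force: [0.2, -0.3, 0.0]
grip_width: 91.8
time: 28.78
tool_pos: [466.3, -374.0, 405.9]
tcp_rot: [-3.141, 0.0, 0.175]
contact_force: [-0.4, -0.1, -0.7]
grip_width: 92.0
t [0.0919, -0.2112, 0.0051] w [-0.0022, 0.0012, -0.2253]
```

View pics/s11.png

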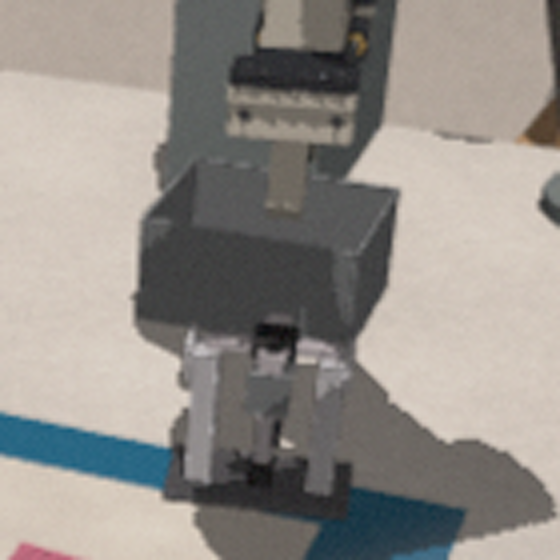

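```bash
python3 - <<'E'
from h import *
V=lambda x,y,z,w:dict(tool_pos=np.array([x,y,z],float),tcp_rot=[np.pi,0,w])
go(540,-130,390,.52)
go(591,112,330,.88,V(540,-130,390,.52))
E
```

```text
t [0.1151, -0.2274, 0.0151] w [-0.0023, 0.001, -0.3453]
t [0.1645, -0.1847, 0.06] w [0.0, 0.0, -0.36]
```

```bash
python3 -m pendant '[[[0.015,-0.028,0],[0,0,-0.04],0.045],[[0.03,-0.06,0],[0,0,-0.08],0.045],[[0.047,-0.093,0.005],[0,0,-0.13],0.045],[[0.064,-0.126,0.01],[0,0,-0.18],0.045],[[0.081,-0.16,0.015],[0,0,-0.23],0.045],[[0.098,-0.194,0.015],[0,0,-0.28],0.045],[[0.115,-0.22,0.015],[0,0,-0.345],0.045],[[0.115,-0.227,0.015],[0,0,-0.345],0.045],[[0.115,-0.227,0.015],[0,0,-0.345],0.045]]'
python3 -m pendant '[[[0.018,-0.021,0],[0,0,-0.04],0.045],[[0.04,-0.045,0.01],[0,0,-0.08],0.045],[[0.064,-0.072,0.02],[0,0,-0.13],0.045],[[0.088,-0.099,0.03],[0,0,-0.18],0.045],[[0.112,-0.126,0.04],[0,0,-0.23],0.045],[[0.136,-0.153,0.05],[0,0,-0.28],0.045],[[0.158,-0.177,0.06],[0,0,-0.36],0.045],[[0.1645,-0.1847,0.06],[0,0,-0.36],0.045],[[0.1645,-0.1847,0.06],[0,0,-0.36],0.045],[[0.1645,-0.1847,0.06],[0,0,-0.36],0.045]]'
python3 -m pendant '[[[0,0,0.03],[0,0,0],0.045],[[0,0,0.05],[0,0,0],0.045],[[0,0,0.05],[0,0,0],0.045],[[0,0,0.05],[0,0,0],0.045]]'
python3 - <<'E'
from h import *
go(591,112,228,.885)
E
```

```text
time: 29.58
tool_pos: [540.3, -128.5, 389.4]
tcp_rot: [-3.138, 0.002, 0.523]
contact_force: [0.5, 0.0, 0.1]
grip_width: 45.6
time: 30.42
tool_pos: [591.4, 110.1, 330.7]
tcp_rot: [-3.141, 0.002, 0.878]
contact_force: [-0.3, -0.3, 0.2]
grip_width: 44.9
time: 30.75
tool_pos: [591.3, 109.3, 281.1]
tcp_rot: [-3.141, 0.002, 0.877]
contact_force: [0.1, -0.6, 1.1]
grip_width: 45.1
t [0.002, -0.0019, 0.0531] w [-0.0011, 0.0017, -0.0083]
```

```bash
python3 -m pendant '[[[0.002,-0.002,0.02],[0,0,-0.008],0.045],[[0.002,-0.002,0.035],[0,0,-0.008],0.045],[[0.002,-0.002,0.045],[0,0,-0.008],0.045],[[0.002,-0.002,0.05],[0,0,-0.008],0.045],[[0.002,-0.002,0.053],[0,0,-0.008],0.045],[[0.002,-0.002,0.053],[0,0,-0.008],0.045],[[0.002,-0.002,0.053],[0,0,-0.008],0.045]]'
python3 -m pendant '[[[0,0,0],[0,0,0],0.035],[[0,0,0],[0,0,0],0.025],[[0,0,0],[0,0,0],0.02],[[0,0,0],[0,0,0],0.017],[[0,0,0],[0,0,0],0.015],[[0,0,0],[0,0,0],0.013],[[0,0,0],[0,0,0],0.012]]'
```

```text
time: 31.33
tool_pos: [591.4, 114.0, 229.3]
tcp_rot: [3.14, -0.001, 0.887]
contact_force: [-0.8, 0.4, -0.8]
grip_width: 45.4
time: 31.92
tool_pos: [592.3, 113.1, 228.7]
tcp_rot: [3.137, -0.001, 0.887]
contact_force: [5.8, -5.7, -3.3]
grip_width: 14.1
```

```bash
python3 -m pendant '[[[0,0.001,0],[0,0,0.08],0.012],[[0,0.001,0],[0,0,0.2],0.012],[[0,0.001,0],[0,0,0.32],0.012],[[0,0.001,0],[0,0,0.44],0.012],[[0,0.001,0],[0,0,0.56],0.012],[[0,0.001,0],[0,0,0.68],0.012],[[0,0.001,0],[0,0,0.8],0.012],[[0,0.001,0],[0,0,0.92],0.012],[[0,0.001,0],[0,0,1.04],0.012],[[0,0.001,0],[0,0,1.12],0.012]]'
python3 -m pendant '[[[0,0,0],[0,0,0.04],0.012],[[0,0,0],[0,0,0.08],0.012],[[0,0,0],[0,0,0.08],0.012],[[0,0,0],[0,0,0.08],0.012]]'
```

```text
time: 32.75
tool_pos: [592.6, 112.8, 228.6]
tcp_rot: [3.141, -0.003, -0.238]
contact_force: [2.5, -3.9, -0.6]
grip_width: 13.8
time: 33.08
tool_pos: [592.6, 112.8, 228.6]
tcp_rot: [3.141, -0.003, -0.313]
contact_force: [2.5, -3.9, -0.9]
grip_width: 14.1
```

Turned by 1.20 rad. Letting go, rising and moving back for a last look.

```bash
python3 -m pendant '[[[0,0,0],[0,0,0],0.02],[[0,0,0],[0,0,0],0.03],[[0,0,0],[0,0,0],0.04],[[0,0,0],[0,0,0],0.045],[[0,0,0],[0,0,0],0.045],[[0,0,-0.02],[0,0,0],0.045],[[0,0,-0.05],[0,0,0],0.045],[[0,0,-0.085],[0,0,0],0.045],[[0,0,-0.12],[0,0,0],0.045],[[0,0,-0.15],[0,0,0],0.045]]'
python3 -m pendant '[[[-0.03,0.03,0],[0,0,0],0.045],[[-0.06,0.06,0],[0,0,0],0.045],[[-0.08,0.09,0],[0,0,0],0.045],[[-0.1,0.12,0],[0,0,0],0.045],[[-0.12,0.15,0],[0,0,0],0.045],[[-0.12,0.18,0],[0,0,0],0.045],[[-0.12,0.21,0],[0,0,0],0.045],[[-0.12,0.21,0],[0,0,0],0.045],[[-0.12,0.21,0],[0,0,0],0.045]]'
python3 - <<'E'
from h import *
c=capture("top"); s=capture("side")
r=lambda im,k:cv2.resize(im[:,:,::-1],None,fx=k,fy=k,interpolation=cv2.INTER_CUBIC)
a=r(s["color"][110:400],1.05); b=r(c["color"][140:250,60:235],1.6); d=r(c["color"][165:230,165:235],2.5)
o=np.zeros((600,600,3),np.uint8); o[:a.shape[0],:a.shape[1]]=a; y=a.shape[0]; o[y:y+b.shape[0],:b.shape[1]]=b; o[y:y+d.shape[0],300:300+d.shape[1]]=d
cv2.imwrite("pics/s12.png",o)
E
```

```text
time: 33.92
tool_pos: [591.6, 113.7, 380.8]
tcp_rot: [-3.141, -0.001, -0.312]
contact_force: [0.6, -0.3, 0.3]
grip_width: 45.2
time: 34.67
tool_pos: [412.7, -50.4, 378.7]
tcp_rot: [-3.141, -0.001, -0.315]
contact_force: [-0.3, -0.4, -0.0]
grip_width: 45.1
```

View pics/s12.png

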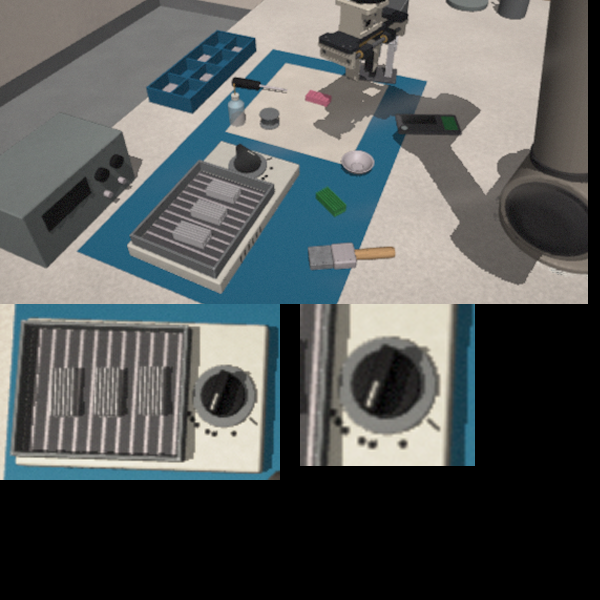

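```bash
python3 -c "
from plant import close_job
print(close_job())"
```

```text
the job is handed in; nothing more can be done
None
```

The job is done and handed in at about 35 s on the robot's clock. I found three bare-aluminium heat sinks on the bench. I carried each one with the tongs into the drying tray, then hung the tongs back on the stand. Last, I turned the dial 1.20 rad from the bar mark to the two-dot mark and let go.

- **Sinks:** the final pictures show all three lying flat on the tray floor with fins up, about 56 mm apart and none on another.
- **Tongs:** the picture taken after release shows them hanging with the crossbar on both posts. I did not look at them again after that.
- **Dial:** the white pointer line points at the two-dot mark, and the gripper is clear of it.
- **Bystanders:** the reel, bottle, screwdriver, bowl and the green and pink look-alikes look unmoved by eye. I did not measure them at the end.
- **Sink measurements:** my hand-picked and automatic sink positions disagreed by about 3 mm. I used values between the two for the last two sinks, and those grasps went cleanly.

No check failed. The forces reported after each move stayed under about 9 N, the highest while gripping the dial.

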